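# Set the plate easel's sliding leg and lock it with its cam lever

## Task

Ready the sloping plate easel for the next charger plate: push its sliding T-shaped leg up the mast until the upper end of the leg's sleeve stands at the middle one of the three long marks. Hold it there, for with the lever open it slides back down by its own weight, and squeeze the cam lever fully closed against the sleeve. Keep a firm grip on the leg: the job finishes with it still held in the hand at the mark, lever closed, and the pottery standing around left where it is.

Things in the scene. Friction and masses are not known exactly. Their poses are not given: they have to be found in the camera images.
- easel: Low plate easel on a dark steel base fixed to the counter: two cross feet 220 mm wide, joined by a flat bar. Origin on the counter under the middle of the base; x points along the easel from the low front foot (x = -135 mm, post 72 mm high) to the tall rear post (x = +110 mm, 210 mm high), z is up. Its mast slopes up at 30 degrees along x
- mast_low (a point): Centre of the mast's lower end, at (-150, 0, 70) mm from easel. The mast is a straight aluminium bar 320 mm long, 24 mm wide, 20 mm thick. x axis: up along the mast; y: across, to the side where the lever is; z: square out of its upper face. 296 mm up it a round cross bar 172 mm wide lies on its upper face
- mark (a point): Middle one of the three long black lines drawn across the mast (35 mm apart, 2.5 mm wide, the full width of the mast and down its sides; the short fine ticks are only a scale). The point lies on the mast's axis, 10 mm under the line on the upper face, 185 mm up the mast from its lower end. Axes as mast_low
- leg: Sliding leg: grey sleeve 75 mm long, 30 x 30 mm, round the mast. Origin on the mast's axis at the sleeve's upper end, the end that is set to the mark. Axes as mast_low; sleeve from x = -75 mm to 0. Starts at the bottom, 80 mm below the middle mark; moves along x only, 130 mm at most. About 0.3 kg: with the lever open it slides down with 1 to 2 N unless held; with the lever closed it stays
- crossbar (a point): Centre of the leg's cross bar, a T-piece across the sleeve's upper end: 190 mm wide (y), 12 mm along the mast, 14 mm thick, level with the mast's axis on either side of the sleeve. Fingers set astride the sleeve below it can push the leg up by it and carry it. At its ends, 90 mm either side, rubber prongs stand out to z = +34 mm. Axes as leg
- leg_grip (a point): Point on the mast's axis at the middle of the lever's length, 36 mm below the sleeve's upper end and 24 mm below the cross bar's lower face; here a hand takes sleeve and lever between its fingers. Axes as leg. Closed they measure 37 mm, from y = -15 mm (sleeve's bare side) to +22 mm (lever); open, the lever's tip reaches y = +34 to +38 mm. The sleeve's upper face is at z = +15 mm
- lever (a joint): Cam lever on the sleeve's +y side: bare aluminium plate 30 mm along the mast, 26 mm high, 7 mm thick, hinged at its lower edge 20.5 mm beside and 6 mm below the mast's axis. 0 = closed, flat on the sleeve. Starts open at 0.48 to 0.60 rad (limit 0.62), tip leaning out to +y, and stays as left. Bites on the mast from 0.43 rad, takes up to about 15 N at the tip, snaps over centre at 0.1 rad and then stays closed
- lever_tip (a point): Upper free end of the cam lever, in the middle of its 30 mm length, 24 mm from its hinge; its z axis points from the hinge to the tip
- bowls: Stack of four white bowls, 116 mm across and 100 mm high, origin at the centre of its underside; bystander
- tureen: White lidded soup tureen, 148 mm across, 100 mm high, origin at the centre of its underside; bystander
- vase: Small blue vase, 88 mm across, 135 mm high, origin at the centre of its underside; bystander
- charger: White charger plate lying flat, 250 mm across, 22 mm high, origin at the centre of its underside; bystander

How it is judged:
By the outcome, as a careful person would: the job done as asked, in the order asked, and still so for the second after the job is handed in, while the arm keeps its last pose, push and grip.
It also fails if it takes over 32 s, if anything falls off the work surface, if the arm or the gripper's body presses on something with over 40 N, if the wrist force passes 120 N, or if a joint passes its speed limit or range.

## Robot

A 6-joint arm with a two-finger parallel gripper is mounted at the origin on the work surface. World frame = base frame: x ahead of the robot, y to its left, z up, the work surface at z = 0. Lengths are in m, angles in rad, forces in N, time in s.
With the tool pointing down it reaches from about 0.25 to 0.725 m from the base axis. Payload 4 kg.
Tool frame: the origin (TCP) lies midway between the tips of the shut fingers; the grasp point (between the pads) lies 19 mm behind it; z points along the fingers, x is the direction in which the jaws open and shut, and the axes are right-handed (so a half turn about z gives the same grasp; the last joint's range is limited). The gripper opens to 85 mm and grips with 20 to 120 N. Pads are 22 mm wide; open, the fingers measure 114 mm over their backs; the gripper's body (76 mm by 85 mm) begins 54 mm behind the grasp point. The pads swing forward as they close: fully open they stand 13 mm farther back than shut.
Start: joints at [-1.343, 0.241, 0.005, 1.335, 0, 1.571], TCP at [0.113, -0.487, 0.231] pointing down, gripper open.
Joint ranges: [-2.72, 2.72], [-1.05, 1.87], [-1.09, 1.28], [-1.99, 2.15], [-1.42, 1.44], [-3.14, 3.14]. Speed limits (rad/s): [2.79, 2.79, 3.14, 3.14, 3.14, 3.14].

## Interface

Orientations are given as a unit quaternion [x, y, z, w].
In Python, from workcell import bot gives the robot as it stands.
- The arm moves only by the tool drive_tool, never from a script. Its argument "rows" is text: rows parted by semicolons, each of 5 numbers parted by spaces: the finger opening in mm, from 0 to 85.4, then the shift along the tool's x, y, z in mm, then the turn about the tool's z in rad. A call has 1 to 12 rows; each row shifts and turns the commanded pose from where the row before left it, along the tool's axes as they then stand; what a row does not reach is not made up. A row lasts 1/10 s, in which the tool goes at most 50 mm and 8.59 degrees, less where a joint would pass 70% of its speed; a pose out of reach is approached as far as the arm can. A call is refused whole if a number of a shift passes 50 or a number of a turn 0.15, either way. A call with a gripper value outside its range is refused whole. The fingers move at their own pace and stop on an object; the grip force is fixed at half the most. Time passes only in rows, so rows that do not move let the fingers close. It gives the time, the measured TCP pose, the force and the opening at its end, in the units of the state.
- bot.get_obs(): the state, without advancing time (a new reading comes with each control period).
- bot.camera(name): name is "scene" or "top"; returns a dict with "image" (420x560x3 uint8, red, green, blue), "vertical_fov" (degrees; the focal length in pixels is half the picture's height over the tangent of half this angle, whatever the lens; pixels are square), "cx", "cy" (the principal point, pixels), "R" (3x3) and "t" (3): a world point X has camera coordinates R X + t. Camera axes: x right, y down, z forward; pixel columns grow to the right and rows downward; lengths in m; the calibration is good to about 2 mm. A picture is of the moment at which its call begins. There is no depth.
- bot.job_done(): hands the job in, once; it reports no verdict.
The state is a dict: "clock": time; "joint_pos": joint angles; "joint_vel": joint speeds; "tau": joint torques, N m; "eef_pos": TCP position; "tool_rot": TCP orientation; "ft_force": force on the tool from outside, world axes, zero at the start; "ft_torque": the same for the moment, N m; "grip_width": finger opening in m.
Only numpy, scipy, OpenCV 4.12 (cv2) and the standard library are available. Lean on these libraries where they do the work, as an engineer would, in place of code of your own. Each camera call takes 0.05 s, during which the arm holds its last target. There are 200 camera calls.

## Working session

There is one attempt and no reset: what is moved stays moved. The work goes in short steps, Python scripts to look and compute and a tool call to move; the robot and the scene stay as the last step left them, time stands still between calls to the robot, and variables do not carry over. Pictures are saved under pics/ and viewed, about 8 in all and at most 12, crops included, and the job is handed in when it is done.

Besides the shell and the picture viewer there is one more tool, called after "Emit:" as a command line: name --argument value ..., lists and objects as JSON in quotes. drive_tool: Moves the arm, as the interface text tells. Its arguments: {"type":"object","properties":{"rows":{"type":"string"}},"required":["rows"]}

```bash
mkdir -p pics; python3 - <<'E'
from workcell import bot
import cv2,numpy as np,pickle
d={}
for n in("scene","top"):
    c=bot.camera(n);d[n]=c
    cv2.imwrite(f"pics/{n}0.png",c["image"][:,:,::-1]);print(n,c["vertical_fov"],c["cx"],c["cy"],np.round(c["R"],4).tolist(),c["t"])
pickle.dump(d,open("cam0.pkl","wb"))
print(bot.get_obs())
E
```

```text
scene 56.98807109643771 277.6750908345471 215.62682278136742 [[-0.8332, 0.5526, -0.0215], [0.3134, 0.4398, -0.8416], [-0.4556, -0.708, -0.5397]] [ 0.44174984 -0.03459618  1.46453701]
top 57.65309906709097 277.89913024479074 203.6495852961321 [[0.0044, -1.0, -0.0024], [-0.9935, -0.0041, -0.1134], [0.1133, 0.0029, -0.9936]] [-0.02253981  0.5158914   1.22551773]
{'clock': 0.1, 'joint_pos': array([-1.34301532e+00,  2.41356379e-01,  3.87299412e-03,  1.33517737e+00,
       -3.98585075e-06,  1.57081395e+00]), 'joint_vel': array([-1.31664970e-03, -5.63487486e-04,  2.59995599e-03, -4.15728896e-04,
       -3.55002588e-04, -3.36340807e-05]), 'tau': array([ 1.23872223e-04, -3.73136616e+01,  2.53010756e+01,  1.08709442e-02,
        6.13535462e-06, -7.54622562e-06]), 'eef_pos': array([ 0.11278285, -0.48654952,  0.23049796]), 'tool_rot': array([ 7.82878719e-01, -6.22173644e-01, -7.31061225e-04, -5.78426342e-04]), 'ft_force': array([ 0.01052081, -0.74564032,  0.3240035 ]), 'ft_torque': array([-0.02422113, -0.01547502, -0.05296132]), 'grip_width': 0.0856697994610354}
```

View pics/scene0.png

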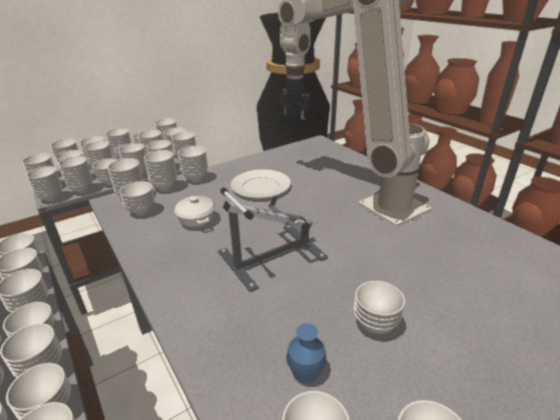

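View pics/top0.png

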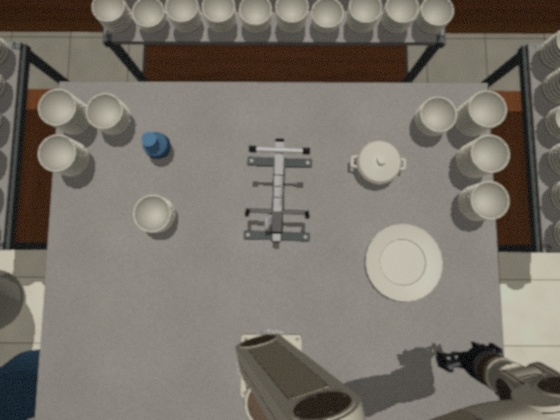

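The scene shows the easel at about (275,230), with its mast rising away from the robot. In the top view the front foot is at about (277,236), the rear bar at (279,149) and the leg's cross bar at (277,213). The lever is on the image's left, which is +y. I'll zoom in on both views to measure.

```bash
python3 - <<'E'
import cv2,pickle,numpy as np
d=pickle.load(open("cam0.pkl","rb"))
a=cv2.resize(d["top"]["image"][138:248,240:316],None,fx=5.4,fy=5.4,interpolation=cv2.INTER_CUBIC)
b=cv2.resize(d["scene"]["image"][180:290,215:331],None,fx=5.4,fy=5.4,interpolation=cv2.INTER_CUBIC)[:, :]
im=np.hstack([a,b]); im=im[:594]; im=cv2.resize(im,None,fx=.77,fy=.77) ; print(im.shape,a.shape)
cv2.imwrite("pics/crop1.png",im[:,:,::-1])
E
```

```text
(457, 798, 3) (594, 410, 3)
```

View pics/crop1.png

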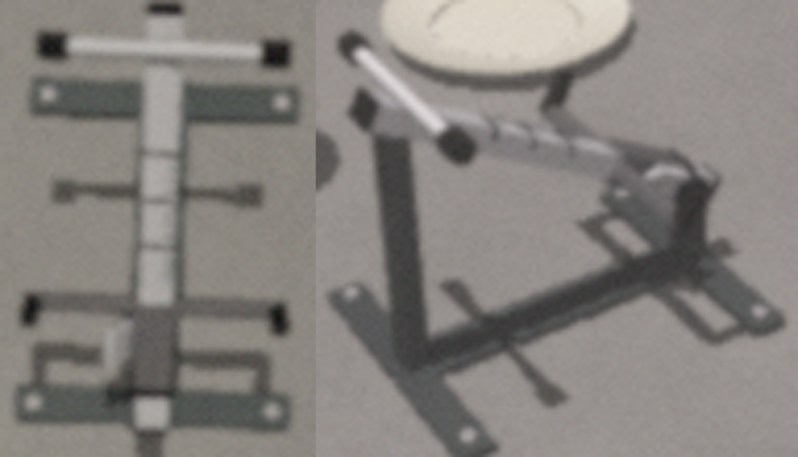

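```bash
cat > h.py <<'E'
import numpy as np
def proj(c,X):
    X=np.atleast_2d(X);p=X@np.array(c["R"]).T+c["t"];f=c["image"].shape[0]/2/np.tan(np.radians(c["vertical_fov"])/2)
    return p[:,:2]/p[:,2:]*f+[c["cx"],c["cy"]]
C,S=np.cos(np.pi/6),.5
def mast(s,y=0,n=0): return np.array([-.150+s*C-n*S,y,.070+s*S+n*C])
def w(e,P):
    c,s=np.cos(e[2]),np.sin(e[2]);P=np.atleast_2d(P)
    return np.c_[e[0]+c*P[:,0]-s*P[:,1],e[1]+s*P[:,0]+c*P[:,1],P[:,2]]
E
python3 - <<'E'
from h import *
import pickle
from scipy.optimize import least_squares
d=pickle.load(open("cam0.pkl","rb"));k=5.4*.77
T=lambda u,v:(240-.4+u/k,138-.4+v/k)
Sc=lambda u,v:(215-.4+(u-315.7)/k,180-.4+v/k)
def model(p):
    y0,h=p[3],p[4]
    t=[mast(.185,0,.01),mast(.22,0,.01),mast(.15,0,.01),mast(.296,.078,.016),mast(.296,-.078,.016),
       [.11,y0,h],[.11,-y0,h],[-.135,y0,h],[-.135,-y0,h]]
    s=[[.11,y0,h],[.11,-y0,h],[-.135,y0,h],mast(.296,.078,.016),mast(.296,-.078,.016)]
    return t,s
to=[T(*q) for q in[(159,200),(160,154),(157,246),(52,46),(277,53),(47,94),(282,102),(33,402),(272,411)]]
so=[Sc(*q) for q in[(468,435),(351,292),(760,312),(458,146),(352,44)]]
def res(p,sep=False):
    t,s=model(p);r=np.r_[proj(d["top"],w(p,t))-to,proj(d["scene"],w(p,s))-so]
    return r if sep else r.ravel()
r=least_squares(res,[.55,0,0,.1,.01],loss="soft_l1",x_scale=[.1,.1,.1,.01,.01])
print(r.x,"\n",res(r.x,True).round(2))
e=r.x[:3];np.save("e.npy",e)
print("start grip",w(e,mast(.069)),"mark grip",w(e,mast(.149)),"mark",w(e,mast(.185)))
E
```

```text
[ 0.54889275 -0.02037372 -0.03611328  0.0952339   0.01059225] 
 [[ 0.08 -0.46]
 [ 0.25 -0.71]
 [ 0.16 -0.49]
 [-0.71 -0.84]
 [ 0.84 -0.35]
 [ 0.24  0.98]
 [ 0.04  1.27]
 [ 0.02 -0.52]
 [ 0.09 -0.35]
 [ 1.59 -0.37]
 [ 1.57 -0.22]
 [ 0.18  0.04]
 [ 0.    0.05]
 [ 0.22  0.33]]
start grip [[ 0.45870734 -0.01711541  0.1045    ]] mark grip [[ 0.5279442  -0.01961687  0.1445    ]] mark [[ 0.55910079 -0.02074252  0.1625    ]]
```

Pose fit: easel at (0.549, -0.020) with yaw -0.036, residuals about 1 px. Next I turn the tool and move over the start grip point.

Emit:
drive_tool --rows "85 0 0 0 0.132;85 0 0 0 0.132;85 -35 -23 0 0;85 -35 -23 0 0;85 -35 -23 0 0;85 -35 -23 0 0;85 -35 -23 0 0;85 -35 -23 0 0;85 -35 -23 0 0;85 -35 -23 0 0;85 -35 -23 0 0;85 -35 -23 0 0"

```text
clock: 1.3
eef_pos: [0.3559, -0.144, 0.2312]
tool_rot: [-0.694, 0.72, 0.0, -0.0]
ft_force: [1.5, 0.4, -0.4]
grip_width: 0.085
```

Emit:
drive_tool --rows "85 -35 -23 0 0;85 -35 -23 0 0;85 -30 -21 0 0;85 -30 -21 0 0;85 0 0 0 0;85 0 0 0 0"

```text
clock: 1.9
eef_pos: [0.4477, -0.0184, 0.2306]
tool_rot: [-0.695, 0.719, 0.001, -0.001]
ft_force: [-0.6, 0.5, 0.2]
grip_width: 0.0848
```

```bash
cat > st.py <<'E'
from h import *
from workcell import bot
from scipy.spatial.transform import Rotation as Ro
def st(s):
    e=np.load("e.npy");o=bot.get_obs();R=Ro.from_quat(o["tool_rot"]).as_matrix();T=w(e,mast(s))[0]
    x=np.array([np.cos(e[2]),np.sin(e[2]),0]);y=np.array([-x[1],x[0],0]);d=o["eef_pos"]-T
    print("clk",o["clock"],"yaw err",np.arctan2(*R[:2,0][::-1])+np.pi/2-e[2],"rel grip x,y,z mm",np.round([d@x*1e3,d@y*1e3,d[2]*1e3],1),"F",o["ft_force"].round(1),"w",o["grip_width"])
E
python3 -c "from st import *; st(.069)"
```

```text
clk 1.9 yaw err 0.0016525118638158476 rel grip x,y,z mm [-11.   -1.6 126.1] F [-0.6  0.5  0.2] w 0.0847604743757496
```

Emit:
drive_tool --rows "85 -5 -2 30 0;85 0 0 30 0;85 0 0 0 0;85 0 0 0 0"

```text
clock: 2.3
eef_pos: [0.4492, -0.0163, 0.1715]
tool_rot: [-0.694, 0.72, 0.001, -0.0]
ft_force: [-0.6, 0.0, 0.6]
grip_width: 0.0852
```

```bash
cat > look.py <<'E'
import cv2,sys
from st import *
e=np.load("e.npy")
def look(name,s,hw=50):
    ims=[]
    for n in("top","scene"):
        c=bot.camera(n);u,v=proj(c,w(e,mast(s,0,.01)))[0].round().astype(int)
        ims.append(cv2.resize(c["image"][v-hw:v+hw,u-hw:u+hw],(400,400),interpolation=cv2.INTER_CUBIC));print(n,"crop origin",u-hw,v-hw,"scale",200/hw)
    cv2.imwrite(f"pics/{name}.png",np.hstack(ims)[:,:,::-1])
E
python3 -c "
from look import *
look('l1',.1,40);st(.069)"
```

```text
top crop origin 237 172 scale 5.0
scene crop origin 247 176 scale 5.0
clk 2.4 yaw err 0.0005380169910541299 rel grip x,y,z mm [-7.8  0.7 68.4] F [0.3 0.3 0.6] w 0.08484594124436895
```

View pics/l1.png

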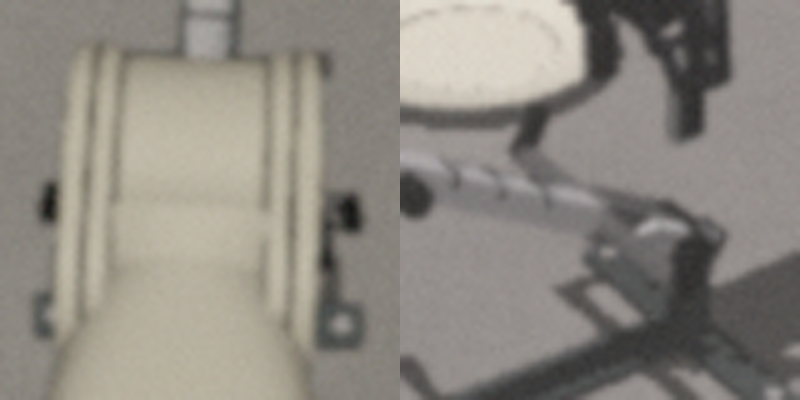

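The top view is covered by the arm. In the scene crop the +y fingertip is at about (690,130) and the bright open lever at (660,240), so it is clear to go down.

Emit:
drive_tool --rows "85 -3 0 25 0;85 0 0 25 0;85 0 0 20 0;85 0 0 12 0;85 0 0 0 0;85 0 0 0 0"

```text
clock: 3.0
eef_pos: [0.4513, -0.0142, 0.0906]
tool_rot: [-0.696, 0.719, 0.0, 0.002]
ft_force: [0.8, -1.0, -0.4]
grip_width: 0.085
```

```bash
python3 -c "
from look import *
look('l2',.12,40);st(.069)"
```

```text
top crop origin 237 166 scale 5.0
scene crop origin 242 175 scale 5.0
clk 3.1 yaw err 0.0037846493210674514 rel grip x,y,z mm [ -7.2   2.7 -13.7] F [-0.3 -0.2 -0.1] w 0.08505567164728602
```

View pics/l2.png

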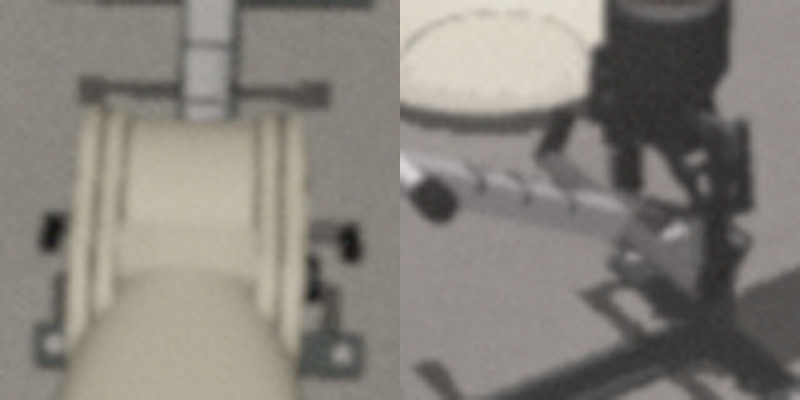

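The fingers are astride the sleeve below the cross bar. The prongs show in the top view at (52,232) and (350,243), which gives me a way to track the leg. Pushing up now, stopping short of the mark.

Emit:
drive_tool --rows "85 0 -6 0 0;85 0 -6 0 0;85 0 -8 -4.5 0;85 0 -8 -4.5 0;85 0 -8 -4.5 0;85 0 -8 -4.5 0;85 0 -8 -4.5 0;85 0 -8 -4.5 0;85 0 -6 -4 0;85 0 0 0 0;85 0 0 0 0"

```text
clock: 4.2
eef_pos: [0.5167, -0.0162, 0.1205]
tool_rot: [-0.696, 0.718, 0.001, 0.001]
ft_force: [-2.7, -0.4, 1.0]
grip_width: 0.0855
```

```bash
python3 -c "
from look import *
look('l3',.18,40);st(.149)
print(proj(bot.camera('top'),w(e,[mast(s,y,.034) for s in(.16,.179) for y in (.09,-.09)])),'prong tops pred s=160,179')
print(proj(bot.camera('scene'),w(e,[mast(s,0,.010) for s in(.15,.185,.22)])))
"
```

```text
top crop origin 238 147 scale 5.0
scene crop origin 227 171 scale 5.0
clk 4.3 yaw err 0.0039808275936608906 rel grip x,y,z mm [-12.    3.  -24.4] F [-2.9 -0.7 -0.1] w 0.08478112209888122
[[246.43904474 195.00161143]
 [308.47810767 197.47613581]
 [246.44561408 188.89780213]
 [308.9128036  191.38237519]] prong tops pred s=160,179
[[274.74937317 212.85137085]
 [265.74878669 210.8471212 ]
 [256.38440259 208.76186113]]
```

View pics/l3.png

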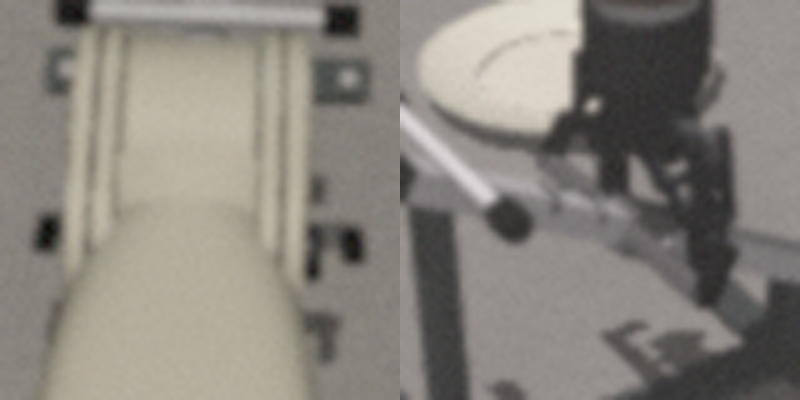

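```bash
cat > leg.py <<'E'
from st import *
import pickle,cv2
from scipy.optimize import brentq
e=np.load("e.npy")
def blob(c,u,v,r=5):
    u,v=int(round(u)),int(round(v));g=c["image"][v-r:v+r+1,u-r:u+r+1].astype(float).mean(2)
    wt=np.clip(70-g,0,None);yy,xx=np.mgrid[v-r:v+r+1,u-r:u+r+1]
    return np.array([(wt*xx).sum(),(wt*yy).sum()])/wt.sum()
def legpos():
    c0=pickle.load(open("cam0.pkl","rb"))["top"];c=bot.camera("top")
    for y in(.09,-.09):
        P=lambda s,n=.022:proj(c,w(e,mast(s,y,n)))[0]
        f0=blob(c0,*P(.099));off=f0-P(.099)
        s=.165
        for _ in range(4):
            b=blob(c,*(P(s)+off));s=brentq(lambda q:(P(q)+off-b)[1],.05,.3)
        print("y",y,"off",off.round(2),"blob",b.round(2),"sleeve end below mark mm",round((.179-s)*1e3,2))
E
python3 -c "
from leg import *
legpos();st(.149)"
```

```text
y 0.09 off [ 0.25 -0.44] blob [247.09 193.45] sleeve end below mark mm 20.36
y -0.09 off [-0.44 -0.56] blob [307.84 195.73] sleeve end below mark mm 20.23
clk 4.45 yaw err 0.003956000143232469 rel grip x,y,z mm [-12.2   3.  -24.4] F [-2.6 -0.5  0.4] w 0.0850385618208038
```

Emit:
drive_tool --rows "85 0 -6 -3.5 0;85 0 -6 -3.5 0;85 0 -5 -3 0;85 0 0 0 0;85 0 0 0 0;85 0 0 0 0"

```text
clock: 5.05
eef_pos: [0.5333, -0.0167, 0.1303]
tool_rot: [-0.696, 0.718, 0.001, 0.001]
ft_force: [-0.4, -1.1, -0.1]
grip_width: 0.085
```

```bash
python3 -c "
from leg import *
from look import look
legpos();st(.149);look('l4',.18,25)"
```

```text
y 0.09 off [ 0.25 -0.44] blob [247.03 187.28] sleeve end below mark mm 0.99
y -0.09 off [-0.44 -0.56] blob [308.3  189.55] sleeve end below mark mm 0.8
clk 5.1 yaw err 0.004008796254162256 rel grip x,y,z mm [  5.1   3.1 -14.3] F [-1.8 -0.7 -1.1] w 0.08468360868103934
top crop origin 253 162 scale 8.0
scene crop origin 242 186 scale 8.0
```

View pics/l4.png

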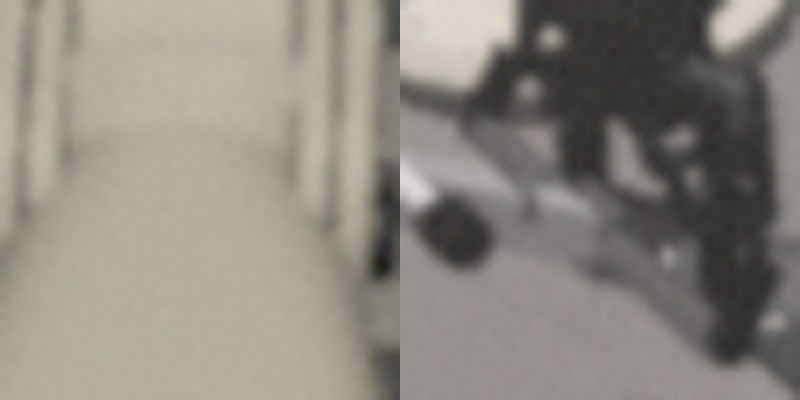

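The leg is about 0.9 mm short. The scene crop agrees: only the upper mark is free at (530,200), with the sleeve end near (595,200), where the middle mark is predicted. I'll nudge it up, start closing and re-check before the cam bites.

Emit:
drive_tool --rows "85 0 -0.8 -0.5 0;75 0 0 0 0;70 0 0 0 0;70 0 0 0 0;70 0 0 0 0"

```text
clock: 5.7
eef_pos: [0.5339, -0.0169, 0.131]
tool_rot: [-0.696, 0.718, 0.001, 0.001]
ft_force: [-3.7, 0.5, 2.5]
grip_width: 0.0703
```

```bash
python3 -c "
from leg import *
legpos();legpos();st(.149)"
```

```text
y 0.09 off [ 0.25 -0.44] blob [247.02 186.92] sleeve end below mark mm -0.14
y -0.09 off [-0.44 -0.56] blob [308.35 189.4 ] sleeve end below mark mm 0.33
y 0.09 off [ 0.25 -0.44] blob [247.05 187.  ] sleeve end below mark mm 0.11
y -0.09 off [-0.44 -0.56] blob [308.34 189.39] sleeve end below mark mm 0.29
clk 5.8 yaw err 0.0039043378900852355 rel grip x,y,z mm [  5.9   3.  -13.5] F [-3.1 -1.2  2.9] w 0.07004873961233071
```

Within 0.2 mm of the mark. Closing now.

Emit:
drive_tool --rows "62 0 0 0 0;56 0 0 0 0;50 0 0 0 0;45 0 0 0 0;40 0 0 0 0;34 0 0 0 0;28 0 0 0 0;20 0 0 0 0;20 0 0 0 0;20 0 0 0 0"

```text
clock: 6.8
eef_pos: [0.5338, -0.016, 0.1314]
tool_rot: [-0.696, 0.718, 0.002, 0.002]
ft_force: [-5.6, 2.0, 5.9]
grip_width: 0.036
```

```bash
python3 -c "
from leg import *
from look import look
legpos();legpos();st(.149);look('l5',.165,25)"
```

```text
y 0.09 off [ 0.25 -0.44] blob [247.04 187.04] sleeve end below mark mm 0.25
y -0.09 off [-0.44 -0.56] blob [308.28 189.45] sleeve end below mark mm 0.47
y 0.09 off [ 0.25 -0.44] blob [246.96 187.09] sleeve end below mark mm 0.39
y -0.09 off [-0.44 -0.56] blob [308.28 189.43] sleeve end below mark mm 0.4
clk 6.9 yaw err 0.0044762400362451105 rel grip x,y,z mm [  5.7   3.9 -13.1] F [-5.1  2.   6.2] w 0.03573374452692124
top crop origin 253 167 scale 8.0
scene crop origin 246 187 scale 8.0
```

View pics/l5.png

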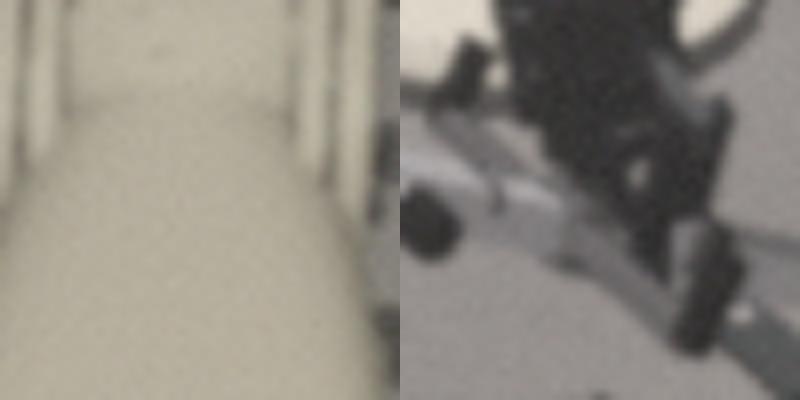

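```bash
python3 -c "
from leg import *
legpos();st(.149);print(bot.job_done())"
```

```text
y 0.09 off [ 0.25 -0.44] blob [246.99 187.05] sleeve end below mark mm 0.28
y -0.09 off [-0.44 -0.56] blob [308.28 189.4 ] sleeve end below mark mm 0.31
clk 7.05 yaw err 0.004429626540446735 rel grip x,y,z mm [  5.7   3.9 -13.1] F [-5.   1.5  6.5] w 0.03572897173958607
the job is handed in; nothing more can be done
None
```

I pushed the leg up the mast by its cross bar to the middle mark, held it there and squeezed the cam lever shut. I then handed the job in at about 7 s with the leg still gripped.

- **Position:** the last check put the sleeve's upper end about 0.3 mm below the mark. It read about 0.2 mm just before the squeeze. Both figures come from tracking the prongs in the top camera and rely on the stated 80 mm start distance. The close-up view agreed only roughly, because the fingers partly hide the mark.
- **Lever:** the finger opening settled at 35.7 mm, against 37 mm stated for sleeve and closed lever. I take that as closed, with pad compression or sensor offset explaining the difference. I did not see the lever angle directly, because the finger covers it.
- **Forces and surroundings:** every wrist force I read stayed under 10 N. I planned the path clear of the pottery and felt no contact, but took no final picture to check it.

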